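# Sleeve and lock the arch trimmer spindle

### The arm

A 6-joint arm with a two-finger parallel gripper is mounted at the origin on the work surface. World frame = base frame: x ahead of the robot, y to its left, z up, the work surface at z = 0. Lengths are in m, angles in rad, forces in N, time in s.
With the tool pointing down it reaches from about 0.25 to 0.775 m from the base axis. Payload 4 kg.
Tool frame: the origin (TCP) lies midway between the tips of the shut fingers; the grasp point (between the pads) lies 19 mm behind it (grip_point_offset is the distance from the TCP to the grasp point, in m); z points along the fingers, y is the line along which they close (so a half turn about z gives the same grasp; the last joint's range is limited). The gripper opens to 94 mm and grips with 3 to 60 N. Pads are 16 mm wide; open, the fingers measure 119 mm over their backs; the gripper's body (75 mm by 177 mm) begins 78 mm behind the grasp point.
Start: joints at [-1.348, 0.087, 1.371, -0, 1.684, -0.103], TCP at [0.176, -0.521, 0.206] pointing down, gripper open.
Joint ranges: [-3.1, 3.1], [-0.76, 2.03], [0.27, 2.55], [-1.08, 4.22], [0.17, 2.65], [-2.57, 2.57]. Speed limits (rad/s): [2.79, 2.79, 3.14, 3.14, 3.14, 3.14].

### API

Orientations are given as [roll, pitch, yaw] about the fixed x, y, z axes, in that order (R = Rz(yaw) Ry(pitch) Rx(roll)).
In Python, from bench import * gives the robot as it stands.
- The arm moves only by the tool carry_out, never from a script. Its argument "commands" is a list of rows, each a list of 6 numbers: the shift along the tool's x, y, z in m, then the turn, a rotation vector about the tool's x, y, z in rad. In form: [[tx, ty, tz, rx, ry, rz], ...]. A call has exactly 5 rows; each row is the pose to reach, as a shift and turn from the pose commanded when the call began, along the tool's axes at that moment; what a row does not reach only later rows make up. A row lasts 1/10 s, in which the tool goes at most 50 mm and 8.59 degrees, less where a joint would pass 70% of its speed; a pose out of reach is approached as far as the arm can. A call with a gripper value outside its range is refused whole. "jaw" is the opening, from 0 (shut) to 1 (fully open), set as the call begins (left out, the last holds). The fingers move at their own pace and stop on an object; the grip force is fixed at half the most. Time passes only in rows, so rows that repeat a pose let the fingers close, or fill a call up. It gives the time, the measured TCP pose, the force, the opening and the grip force at its end, in the units of the state.
- get_obs(): the state, without advancing time (a new reading comes with each control period).
- snapshot(name): name is "scene" or "top"; returns a dict with "img" (384x512x3 uint8, red, green, blue), "range_z" (384x512 float32, m along the optical axis (not along the pixel's ray), 0 where there is no reading), "fx", "fy", "cx", "cy" (pixels), "R" (3x3) and "t" (3): a world point X has camera coordinates R X + t. Camera axes: x right, y down, z forward; pixel columns grow to the right and rows downward; lengths in m; the calibration is good to about 2 mm. A picture is of the moment at which its call begins.
- close_job(): hands the job in; it is judged then, once.
The state is a dict: "time": time; "joint_positions": joint angles; "qvel": joint speeds; "joint_torque": joint torques, N m; "tool_pos": TCP position; "ee_rot": TCP orientation; "wrist_force": force on the tool from outside, world axes, zero at the start; "wrist_torque": the same for the moment, N m; "width": finger opening in m; "finger_force": force on a finger pad.
Only numpy, scipy, OpenCV 4.12 (cv2) and the standard library are available. Lean on these libraries where they do the work, as an engineer would, in place of code of your own. Each camera call takes 0.05 s, during which the arm holds its last target. There are 200 camera calls.

### The job

Fit the longest of the three aluminium sleeves onto the trimmer's upright spindle: take it off the sloping rack, lower it gently over the spindle (do not let it drop) until it sits fully down on the shoulder, and let go of it. Then take the mallet, drive the spindle-lock pin on the deck fully down with it (not with the gripper or the sleeve), and put the mallet back with its head on the rubber mat. Leave the other two sleeves, the plaster cast and the jar where they are.

Things in the scene. Friction and masses are not known exactly. Their poses are not given: they have to be found in the camera images.
- long_sleeve: the longest aluminium sleeve: plain tube 56 mm long, 36 mm outside diameter, 22.4 mm bore, 0.12 kg or so. Origin at the centre of its lower end, z along its axis to the upper end. At the start it stands over one of the rack's stub pegs, its axis leaning 30 degrees from vertical
- middle_sleeve: a like aluminium sleeve, 36 mm long (same diameters), on another stub peg of the rack; to be left there. Origin at the centre of its lower end, z along its axis
- short_sleeve: a like aluminium sleeve, 20 mm long (same diameters), on another stub peg of the rack; to be left there. Origin at the centre of its lower end, z along its axis
- rack: fixed plywood rack, either side of the trimmer; sloping face 100 x 240 mm, its normal leaning 30 degrees from vertical to the rack's own -x (the robot's right). Three stub pegs, 20.6 mm thick, 25 mm long, stand square on the face at x = 0, y = -80, 0, +80 mm, feet 50 mm above the bench. Origin on the bench under the middle of the face; y along the pegs, z up. Which sleeve is on which peg varies
- trimmer: fixed arch trimmer: round grey housing with a flat deck, 170 mm diameter, deck 70 mm above the bench, upright spindle in its middle. Origin on the bench on the spindle axis, z up; the lock pin stands at x = -60 mm, y = 0 in this frame
- spindle_foot (a point): top of the spindle's dark shoulder (46 mm diameter), on the spindle axis, 74 mm above the bench: where the sleeve's lower end must rest. z up
- spindle_tip (a point): top of the spindle, 70 mm above the shoulder. The spindle is 20 mm thick; its last 8 mm taper to 12 mm
- lock_pin (a joint): travel of the sprung spindle-lock pin: 0 = up (out), 0.012 m = fully down. It takes about 11 N and stays where it is driven
- pin_top (a point): centre of the top of the lock pin's flat steel head (16 mm diameter), which stands 92 mm above the bench when up and 80 mm when down, 60 mm from the spindle axis
- mallet: mallet, about 0.28 kg: white nylon head, an upright cylinder 40 mm in diameter, 70 mm tall, standing on a striking face; wooden handle, 14 mm wide and 20 mm high, sticks out level along the mallet's -x to 148 mm from the head's axis, its middle 35 mm above the face. Origin at the centre of the lower face, z up through the head. It balances near the head
- mallet_head (a point): centre of the mallet's head, 35 mm above its lower face
- mallet_grip (a point): point in the middle of the handle's section, 55 mm from the head's axis, a good place to hold it
- mat: fixed black rubber mat, 170 by 170 mm and 4 mm thick, under the mallet. Origin at the centre of its underside
- cast: bystander: plaster dental cast, 50 x 62 mm and about 35 mm high, origin at the centre of its underside
- jar: bystander: amber glass jar with white cap, 48 mm diameter and 60 mm high, origin at the centre of its underside
Things that resemble listed ones, but are neither listed nor needed, are in the scene too. What is shaped like the long_sleeve but red is not meant.

How it is judged:
On the way, in this order (a step that is already met when the one before it is completed fails the run):
1. the longest sleeve is fully down on the spindle's shoulder, upright and let go (horizontal distance between long_sleeve and spindle_foot below 0.003 m and z of long_sleeve in the frame of spindle_foot below 0.003 m and angle between long_sleeve's own z axis and vertical below 0.06 rad and contact force between long_sleeve and the fingers below 0.3 N), for 0.2 s.
2. the lock pin has been driven fully down (value of joint lock_pin above 0.0105 m), for 0.1 s.
At the end, for the whole second after the job is handed in: The longest sleeve stands on the spindle's shoulder (within 3 mm of it in height and 3 mm of the axis, upright within 0.06 rad), the lock pin is at least 10.5 mm down, and the mallet rests with its head's centre over the rubber mat and less than 55 mm above the bench, all at rest (horizontal distance between long_sleeve and spindle_foot below 0.003 m and z of long_sleeve in the frame of spindle_foot below 0.003 m and angle between long_sleeve's own z axis and vertical below 0.06 rad and value of joint lock_pin above 0.0105 m and x of mallet_head in the frame of mat between -0.085 and 0.085 m and y of mallet_head in the frame of mat between -0.085 and 0.085 m and height (world z) of mallet_head below 0.055 m and linear speed of each of mallet, long_sleeve below 0.02 m/s); the robot touches nothing.
It fails at once if the longest sleeve dropped along the spindle (faster than 0.4 m/s) (linear speed of long_sleeve above 0.4 m/s and horizontal distance between long_sleeve and spindle_foot below 0.012 m and z of long_sleeve in the frame of spindle_foot below 0.072 m).
It fails at once if the lock pin pushed with the gripper, the arm or the sleeve instead of the mallet (contact force between any of the fingers, the arm and lock_pin above 2 N or contact force between long_sleeve and lock_pin above 3 N).
It fails at once if another sleeve, the cast or the jar moved by more than 25 mm (distance of any of middle_sleeve, short_sleeve, cast, jar from where it was at the start of the episode above 0.025 m).
It also fails if it takes over 64 s, if anything falls off the work surface, if the arm or the gripper's body presses on something with over 40 N, if the wrist force passes 120 N, or if a joint passes its speed limit or range.

## Working session

There is one attempt and no reset: what is moved stays moved. The work goes in short steps, Python scripts to look and compute and a tool call to move; the robot and the scene stay as the last step left them, time stands still between calls to the robot, and variables do not carry over. Pictures are saved under pics/ and viewed, at most 10 in all, crops included, and the job is handed in when it is done.

Besides the shell and the picture viewer there is one more tool, called after "Request:" as name([rows], argument=value, ...), one row to a line, values as JSON. carry_out: Moves the arm, as the interface text tells. Its arguments: {"type":"object","properties":{"commands":{"type":"array","items":{"type":"array","items":{"type":"number"}}},"jaw":{"type":"number"}},"required":["commands"]}

```bash
ls; mkdir -p pics; cat > h.py <<'E'
from bench import *
import numpy as np, cv2
def snap(n):
    s=snapshot(n); 
    return s
def cloud(s):
    v,u=np.mgrid[:384,:512]; z=s["range_z"]
    c=np.stack([(u-s["cx"])/s["fx"]*z,(v-s["cy"])/s["fy"]*z,z],-1)
    P=(c-np.array(s["t"]))@np.array(s["R"]); P[z==0]=np.nan
    return P
E
python3 - <<'E'
from h import *
for n in("scene","top"):
    s=snap(n); np.savez(n+".npz",**s)
    cv2.imwrite(f"pics/{n}0.png",cv2.resize(s["img"][:,:,::-1],(768,576)))
    print(n,s["fx"],s["cx"],s["cy"],np.round(s["R"],3).tolist(),s["t"])
o=get_obs();print(o)
E
```

```text
pics
scene 460.6921786870437 259.0462280421473 190.34458683314307 [[0.414, 0.91, 0.009], [0.765, -0.343, -0.546], [-0.494, 0.233, -0.838]] [-0.16014004 -0.33167068  1.61059605]
top 496.387596281225 255.68393169119807 190.64383073318356 [[0.028, -0.999, 0.019], [-0.986, -0.03, -0.162], [0.162, -0.014, -0.987]] [-0.09526273  0.52468627  1.50959551]
{'time': 0.1, 'joint_positions': array([-1.34808909e+00,  8.78717727e-02,  1.37204786e+00, -3.05115197e-05,
        1.68360199e+00, -1.03111771e-01]), 'qvel': array([-0.00065404, -0.00252248, -0.0029621 ,  0.00122495, -0.00064718,
       -0.00080534]), 'joint_torque': array([ 1.49185173e-03, -3.41252875e+01, -3.03300905e+01,  7.18964380e-02,
        3.04675859e-02, -9.98341966e-05]), 'tool_pos': array([ 0.17591992, -0.5206024 ,  0.20445435]), 'ee_rot': array([-3.13967081e+00, -1.68383741e-04,  3.25815445e-01]), 'wrist_force': array([-0.2899005 ,  0.28226973,  0.16054797]), 'wrist_torque': array([-0.02758128, -0.05818338, -0.02440386]), 'finger_force': 0.0, 'width': 0.0939282140654824}
```

View pics/scene0.png

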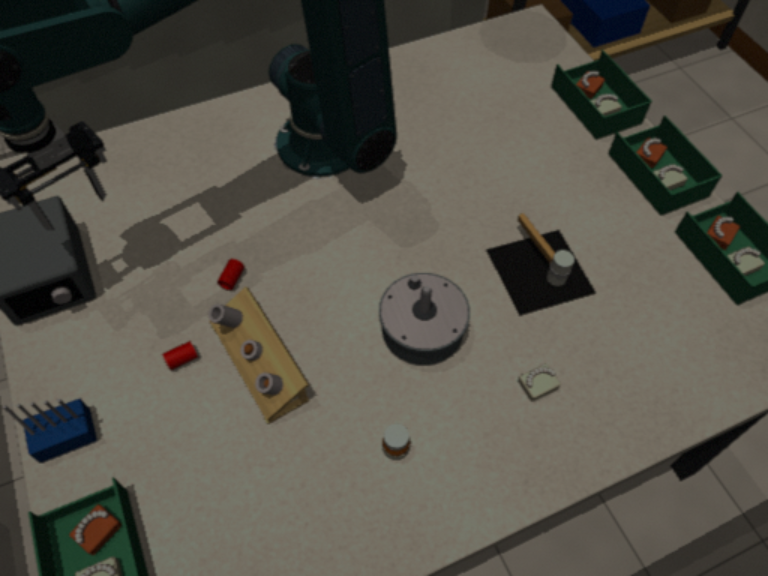

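View pics/top0.png

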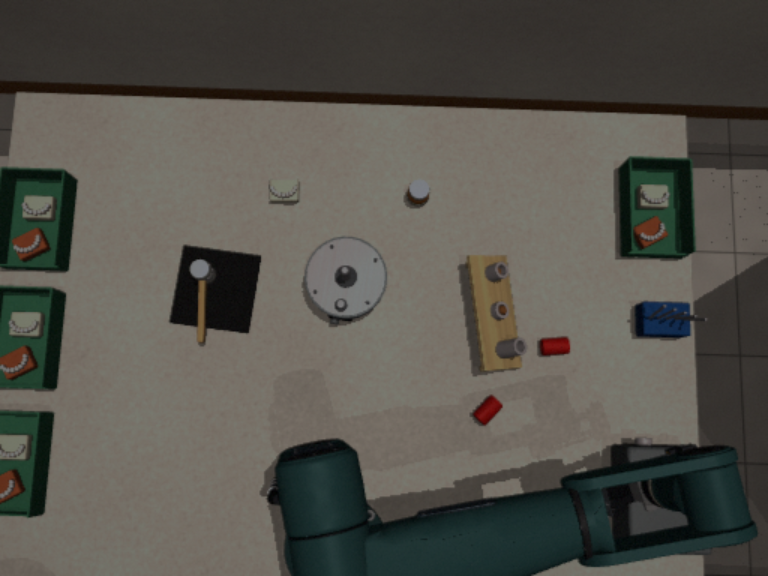

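The long sleeve is on the rack peg nearest the robot, at scene view (225,316) and top view (512,347). The spindle is at top (346,275) with the pin at (341,304), and the mallet head is at top (200,270). The red tubes are decoys. Next I'll measure.

```bash
cat > m.py <<'E'
from h import *
np.set_printoptions(precision=4,suppress=True)
C={}
for n in("scene","top"):
    s=dict(np.load(n+".npz")); P=cloud(s); C[n]=(s,P)
    hsv=cv2.cvtColor(s["img"],cv2.COLOR_RGB2HSV); H,S,V=[hsv[...,i] for i in range(3)]
    x,y,z=[P[...,i] for i in range(3)]
    bench=(abs(z)<.01)&(abs(x-.5)<.2); print(n,"bench z",np.nanmedian(z[bench]))
    # deck
    dk=(abs(z-.07)<.006)&(S<60)&(x>.3)&(x<.75)&(abs(y-.05)<.25)
    k,l,st,c=cv2.connectedComponentsWithStats(dk.astype(np.uint8)); i=1+st[1:,4].argmax()
    m=l==i; hull=cv2.convexHull(P[m][:,:2].astype(np.float32)); print("deck",cv2.minEnclosingCircle(hull),np.median(z[m]))
    (dx,dy),_=cv2.minEnclosingCircle(hull)
    near=np.hypot(x-dx,y-dy)
    sp=(near<.03)&(z>.10)&(z<.16); print("spindle pts",sp.sum(),np.nanmedian(P[sp],0),np.nanmax(z[sp]))
    tp=sp&(z>.136); print("tip",tp.sum(),P[tp].mean(0))
    pin=(abs(near-.06)<.02)&(z>.084)&(z<.1); print("pin",pin.sum(),np.median(P[pin],0),P[pin].mean(0))
    # rack face
    rk=(H>12)&(H<32)&(S>75)&(z>.015)&(z<.09)&(y<-.1)&(x>.25)&(x<.75)
    k,l,st,c=cv2.connectedComponentsWithStats(rk.astype(np.uint8)); i=1+st[1:,4].argmax(); m=l==i
    Q=P[m]; 
    for _ in range(5):
        c0=Q.mean(0); nn=np.linalg.svd(Q-c0,full_matrices=False)[2][2]; nn*=np.sign(nn[2]); r=(P[m]-c0)@nn; Q=P[m][abs(r)<.003]
    print("rack",len(Q),c0,"n",nn,"tilt",np.degrees(np.arccos(nn[2])),"bbox",st[i])
    (rc)=cv2.minAreaRect(Q[:,:2].astype(np.float32)); print(rc)
    # sleeves: points above plane
    h=(P-c0)@nn; rel=(h>.012)&(h<.075)&(y<c0[1]+.1)&(y>c0[1]-.12)&(abs(x-c0[0])<.14)&(z<.15)
    k,l,st,c=cv2.connectedComponentsWithStats(rel.astype(np.uint8))
    for i in range(1,k):
        if st[i,4]>20:
            q=P[l==i]; hh=h[l==i]; t=q[hh>hh.max()-.006]; print(" slv",st[i],"hmax",hh.max(),np.percentile(hh,95),"mean",q.mean(0),"top",t.mean(0),len(t))
    # mallet head
    mh=(S<70)&(V>90)&(z>.062)&(z<.085)&(y>.15)&(x>.3)&(x<.75); print("head",mh.sum(),P[mh].mean(0))
    if mh.sum(): print(cv2.minEnclosingCircle(P[mh][:,:2].astype(np.float32)))
    hd=(H>5)&(H<30)&(S>90)&(z>.036)&(z<.056)&(y>.12)&(y<.5)&(x>.2)&(x<.75); print("handle",hd.sum(),P[hd].mean(0),cv2.minAreaRect(P[hd][:,:2].astype(np.float32)),np.median(z[hd]))
    mt=(V<45)&(abs(z-.004)<.012)&(y>.1)&(y<.5)&(x>.25)&(x<.75)
    mt=cv2.morphologyEx(mt.astype(np.uint8),cv2.MORPH_OPEN,np.ones((3,3)))>0
    print("mat",mt.sum(),cv2.minAreaRect(P[mt][:,:2].astype(np.float32)))
E
python3 m.py
```

```text
scene bench z 0.0005761293426401249
deck ((0.542963445186615, 0.0008777728653512895), 0.08684743195772171) 0.07086738279031504
spindle pts 89 [ 0.5497 -0.0022  0.1316] 0.1480854549327117
tip 37 [ 0.5467 -0.0008  0.142 ]
pin 25 [0.4842 0.0087 0.0918] [0.4849 0.0087 0.0915]
rack 1759 [ 0.4946 -0.306   0.0527] n [ 0.0722 -0.4935  0.8667] tilt 29.918357042682572 bbox [ 140  191   66   90 2217]
((0.48445266485214233, -0.3101719617843628), (0.24211657047271729, 0.08827007561922073), 8.180848121643066)
 slv [139 202  22  16 240] hmax 0.06177572332831952 0.058151545548584295 mean [ 0.4128 -0.3415  0.0874] top [ 0.4123 -0.3505  0.1007] 36
 slv [123 227   9  14  70] hmax 0.04097148505271587 0.039149815046797085 mean [ 0.4238 -0.4189  0.03  ] top [ 0.4209 -0.4223  0.0356] 19
 slv [161 227  13  13 130] hmax 0.030356375747756525 0.025362505417621025 mean [ 0.4883 -0.3199  0.068 ] top [ 0.4865 -0.3226  0.0736] 16
 slv [171 248  16  15 189] hmax 0.040136071377107514 0.038318933955614504 mean [ 0.568  -0.3126  0.076 ] top [ 0.5683 -0.3174  0.0822] 66
 slv [136 263  23  43 265] hmax 0.024945509626432
[... 1312 characters left out ...]
[ 0.4821 -0.3193  0.0699] top [ 0.4808 -0.3238  0.0745] 18
 slv [332 225  19  13 199] hmax 0.05994391349095047 0.058054049870225465 mean [ 0.4039 -0.3399  0.089 ] top [ 0.4056 -0.3521  0.0994] 46
 slv [360 224   7  13  55] hmax 0.0453807056332974 0.03961931013953587 mean [ 0.4146 -0.4194  0.0297] top [ 0.4128 -0.4215  0.0416] 5
head 118 [0.548  0.2984 0.075 ]
((0.5488699674606323, 0.2969738245010376), 0.0198742114007473)
handle 201 [0.4642 0.2946 0.048 ] ((0.4644593596458435, 0.2949877083301544), (0.12568290531635284, 0.016077816486358643), 1.9157013893127441) 0.04864759609113225
mat 2350 ((0.5175400376319885, 0.2775098383426666), (0.16912242770195007, 0.1683938354253769), 84.19945526123047)
```

```bash
cat >> h.py <<'E'
from scipy.spatial.transform import Rotation as Ro
np.set_printoptions(precision=4,suppress=True)
n=np.array([.0715,-.4945,.8662]); n/=np.linalg.norm(n)
FOOT=np.array([.403,-.3225,.05]); AX=np.array([.542,.0003,0])
def Rtool(z,y):
    z=z/np.linalg.norm(z); y=y-z*(y@z); y/=np.linalg.norm(y); return np.stack([np.cross(y,z),y,z],1)
RG=Rtool(-n,np.array([n[0],n[1],-.3]))
def RD(yaw): return Ro.from_euler('xyz',[np.pi,0,yaw]).as_matrix()
def delta(R,p,quiet=0):
    o=get_obs(); R0=Ro.from_euler('xyz',o["ee_rot"]).as_matrix(); p0=np.array(o["tool_pos"])
    d=np.r_[R0.T@(p-p0),Ro.from_matrix(R0.T@R).as_rotvec()]
    print("t",o["time"],"p",p0,"w",o["width"],"F",o["wrist_force"],"DELTA",d.round(4).tolist())
E
python3 - <<'E'
from h import *
delta(RG,FOOT+n*.115)
E
```

```text
t 0.1 p [ 0.1759 -0.5206  0.2045] w 0.0939282140654824 F [-0.2899  0.2823  0.1605] DELTA [0.2681, -0.0584, 0.055, 0.5198, 0.0477, 0.178]
```

Request:
carry_out([
  [0.05, -0.012, 0, 0.1, 0.01, 0.036],
  [0.1, -0.023, 0.01, 0.2, 0.02, 0.07],
  [0.15, -0.035, 0.02, 0.31, 0.03, 0.107],
  [0.2, -0.047, 0.035, 0.42, 0.04, 0.142],
  [0.235, -0.053, 0.045, 0.52, 0.048, 0.178],
], jaw=0.66)

```text
time: 0.6
tool_pos: [0.3835, -0.3945, 0.16]
ee_rot: [-2.616, 0.0, 0.143]
wrist_force: [0.1, -0.3, 0.7]
width: 0.0626
finger_force: 0.0
```

```bash
python3 - <<'E'
from h import *
delta(RG,FOOT+n*.115)
E
```

```text
t 0.6 p [ 0.3835 -0.3945  0.16  ] w 0.06259832525253704 F [ 0.0935 -0.349   0.7307] DELTA [0.0296, -0.0044, 0.0145, -0.0021, -0.0001, -0.0009]
```

Request:
carry_out([
  [0.03, -0.004, 0.015, 0, 0, 0],
  [0.03, -0.004, 0.03, 0, 0, 0],
  [0.03, -0.004, 0.05, 0, 0, 0],
  [0.03, -0.004, 0.07, 0, 0, 0],
  [0.03, -0.004, 0.08, 0, 0, 0],
])

```text
time: 1.1
tool_pos: [0.4046, -0.3469, 0.0909]
ee_rot: [-2.617, 0.002, 0.144]
wrist_force: [0.3, 0.5, -0.0]
width: 0.0623
finger_force: 0.0
```

```bash
python3 - <<'E'
from h import *
delta(RG,FOOT+n*.025)
a=[]
for n_,(u0,v0,u1,v1) in {"scene":(100,170,240,275),"top":(270,140,410,245)}.items():
    s=snap(n_); a.append(cv2.resize(s["img"][v0:v1,u0:u1,::-1],None,fx=2.8,fy=2.8,interpolation=cv2.INTER_CUBIC))
cv2.imwrite("pics/g1.png",np.hstack(a))
E
```

```text
t 1.1 p [ 0.4046 -0.3469  0.0909] w 0.06229961687127276 F [ 0.3235  0.5129 -0.0135] DELTA [0.0019, -0.0006, 0.0226, -0.0017, 0.0015, -0.0004]
```

View pics/g1.png

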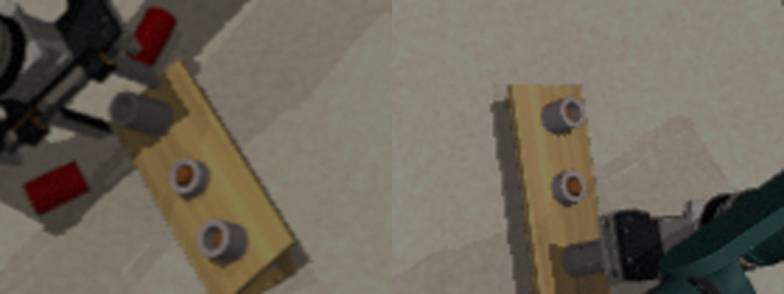

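The sleeve at (140,112) in the left crop lies between the fingers, in line with the gripper in both views. I'll descend and close.

Request:
carry_out([
  [0.002, 0, 0.008, 0, 0, 0],
  [0.002, 0, 0.015, 0, 0, 0],
  [0.002, 0, 0.022, 0, 0, 0],
  [0.002, 0, 0.022, 0, 0, 0],
  [0.002, 0, 0.022, 0, 0, 0],
])

```text
time: 1.7
tool_pos: [0.4056, -0.3374, 0.0741]
ee_rot: [-2.62, -0.0, 0.143]
wrist_force: [0.0, -0.3, 0.3]
width: 0.0622
finger_force: 0.0
```

Request:
carry_out([
  [0, 0, 0, 0, 0, 0],
  [0, 0, 0, 0, 0, 0],
  [0, 0, 0, 0, 0, 0],
  [0, 0, 0, 0, 0, 0],
  [0, 0, 0, 0, 0, 0],
], jaw=0.3)

```text
time: 2.2
tool_pos: [0.4059, -0.3382, 0.074]
ee_rot: [-2.622, -0.001, 0.143]
wrist_force: [0.3, -3.5, -1.9]
width: 0.0347
finger_force: 30.0
```

Request:
carry_out([
  [0, 0, -0.006, 0, 0, 0],
  [0, 0, -0.015, 0, 0, 0],
  [0, 0, -0.03, 0, 0, 0],
  [0, 0, -0.055, 0, 0, 0],
  [0, 0, -0.08, 0, 0, 0],
])

```text
time: 2.7
tool_pos: [0.4111, -0.3764, 0.1449]
ee_rot: [-2.618, -0.0, 0.144]
wrist_force: [0.5, -0.6, -0.7]
width: 0.0343
finger_force: 30.0
```

```bash
python3 - <<'E'
from h import *
delta(RG,FOOT+n*.105)
delta(RD(-.1),np.array([.43,-.20,.25]))
E
```

```text
t 2.7 p [ 0.4111 -0.3764  0.1449] w 0.03430402328689488 F [ 0.5374 -0.6335 -0.6778] DELTA [-0.0003, 0.0002, 0.0044, -0.0008, 0.0003, 0.0007]
t 2.7 p [ 0.4111 -0.3764  0.1449] w 0.03430402328689488 F [ 0.5374 -0.6335 -0.6778] DELTA [0.0441, -0.2014, -0.005, -0.5214, 0.0639, 0.2388]
```

Request:
carry_out([
  [0.008, -0.04, -0.02, -0.1, 0.012, 0.045],
  [0.018, -0.08, -0.02, -0.2, 0.025, 0.09],
  [0.027, -0.12, -0.015, -0.31, 0.038, 0.14],
  [0.036, -0.16, -0.01, -0.42, 0.05, 0.19],
  [0.044, -0.2, -0.005, -0.521, 0.064, 0.239],
])

```text
time: 3.2
tool_pos: [0.4297, -0.1994, 0.2498]
ee_rot: [3.137, -0.004, -0.104]
wrist_force: [1.7, 0.8, -0.5]
width: 0.0348
finger_force: 30.0
```

```bash
python3 - <<'E'
from h import *
delta(RD(-.1),np.array([.542,0,.21]))
E
```

```text
t 3.2 p [ 0.4297 -0.1994  0.2498] w 0.03475601107648075 F [ 1.663   0.8082 -0.4968] DELTA [0.0908, -0.2101, 0.0391, 0.0045, -0.0036, -0.004]
```

Request:
carry_out([
  [0.018, -0.042, 0, 0, 0, 0],
  [0.036, -0.085, 0.005, 0, 0, 0],
  [0.055, -0.13, 0.012, 0, 0, 0],
  [0.075, -0.175, 0.02, 0, 0, 0],
  [0.091, -0.21, 0.025, 0.003, -0.002, -0.002],
])

```text
time: 3.7
tool_pos: [0.5418, 0.0017, 0.2224]
ee_rot: [-3.139, 0.003, -0.097]
wrist_force: [0.7, -0.5, -1.1]
width: 0.0345
finger_force: 30.0
```

```bash
python3 - <<'E'
from h import *
delta(RD(-.1),np.array([.542,0,.21]))
a=[]
for n_,(u0,v0,u1,v1) in {"scene":(220,120,340,240),"top":(170,130,290,250)}.items():
    s=snap(n_); np.savez(n_+"1.npz",**s); a.append(cv2.resize(s["img"][v0:v1,u0:u1,::-1],None,fx=3.3,fy=3.3,interpolation=cv2.INTER_CUBIC))
cv2.imwrite("pics/g2.png",np.hstack(a))
E
```

```text
t 3.7 p [0.5418 0.0017 0.2224] w 0.034537315505151246 F [ 0.7126 -0.4785 -1.0666] DELTA [0.0004, 0.0017, 0.0124, -0.0027, 0.0033, 0.0029]
```

View pics/g2.png

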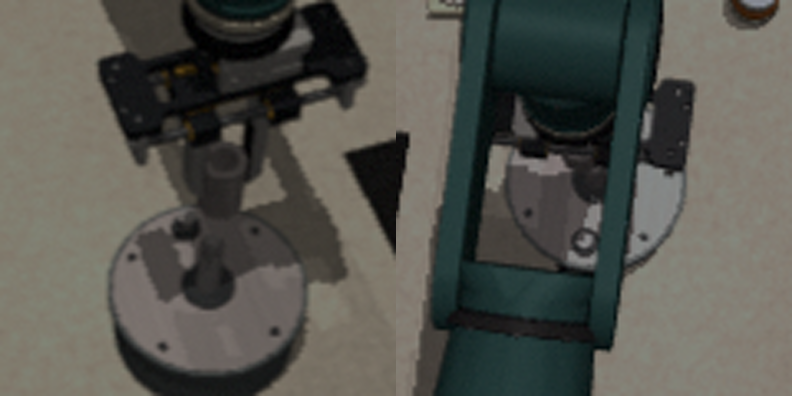

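The sleeve hangs upright in the fingers at (225,180) in the scene crop, with the spindle at (208,265). I'll fit circles of known radius to both in the same view, so that camera bias cancels.

```bash
cat > fit.py <<'E'
from h import *
from scipy.optimize import least_squares
s=dict(np.load("scene1.npz")); P=cloud(s); print("cam",-s["R"].T@s["t"])
x,y,z=[P[...,i] for i in range(3)]; r=np.hypot(x-.545,y)
def fit(m,rad,nm):
    q=P[m]; f=least_squares(lambda c:np.hypot(q[:,0]-c[0],q[:,1]-c[1])-rad,[.542,0],loss='soft_l1',f_scale=.002)
    res=np.hypot(q[:,0]-f.x[0],q[:,1]-f.x[1])-rad; print(nm,m.sum(),f.x,"res",np.median(abs(res)),"z",q[:,2].min(),q[:,2].max())
k,l,st,c=cv2.connectedComponentsWithStats(((r<.03)&(z>.085)).astype(np.uint8))
fit((r<.022)&(z>.085)&(z<.132),.010,"spindle")
for a,b in((.197,.208),(.208,.22),(.22,.235),(.197,.235)): fit((r<.03)&(z>a)&(z<b),.018,f"sleeve{a}")
for zz in np.arange(.08,.27,.01):
    m=(r<.04)&(abs(z-zz)<.005)
    if m.any(): print(round(zz,3),m.sum(),P[m].mean(0),np.percentile(x[m],95),y[m].min(),y[m].max())
dk=(abs(z-.071)<.004)&(r<.1); print("deck",cv2.minEnclosingCircle(P[dk][:,:2].astype(np.float32)))
E
python3 fit.py
```

```text
cam [ 1.1151 -0.3429  1.1699]
spindle 69 [0.5434 0.0013] res 0.0006341369058968024 z 0.08509146193800411 0.13098874490548507
sleeve0.197 30 [0.5423 0.0048] res 0.00063133903997694 z 0.19727759450989102 0.2079698900007297
sleeve0.208 32 [0.5423 0.0046] res 0.0007121503209986408 z 0.208294165913725 0.2191735221540383
sleeve0.22 75 [0.5442 0.0023] res 0.0033040987952199924 z 0.22005683936485915 0.23482502392365226
sleeve0.197 137 [0.543  0.0042] res 0.001222179996602086 z 0.19727759450989102 0.23482502392365226
0.08 73 [ 0.5516 -0.0015  0.077 ] 0.5711476688662872 -0.03265666502683837 0.03749934900285484
0.09 15 [ 0.5504 -0.003   0.0898] 0.5538601013624564 -0.009562747735111954 0.004661350770204575
0.1 14 [ 0.5498 -0.0029  0.0999] 0.5536842888190008 -0.008618701774358039 0.009145782475811848
0.11 15 [ 0.5501 -0.0024  0.1091] 0.5547315613466218 -0.008625641060210222 0.008077354020438672
0.12 15 [ 0.5503 -0.0025  0.1193] 0.5536827123928849 -0.00781313507378714 0.006653768377511646
0.13 16 [ 0.5498 -0.0034  0.1303] 0.5540737925557724 -0.008113077987879014 0.006193804012364879
0.14 32 [ 0.54
[... 200 characters left out ...]
 0.201 ] 0.560441065858629 -0.014446103851631122 0.011237908376657498
0.21 30 [ 0.5558 -0.0009  0.2108] 0.5611129698922741 -0.014317221141201285 0.014678425962023603
0.22 28 [ 0.5527 -0.0014  0.2205] 0.56087571559685 -0.015829926563545597 0.01856840755516874
0.23 60 [0.5492 0.0039 0.23  ] 0.5610140013473128 -0.025447777498368292 0.030665703403104063
0.24 76 [0.5492 0.0006 0.24  ] 0.5602610139251736 -0.025642249385259216 0.030572416080638896
0.25 123 [0.5462 0.0048 0.2502] 0.5589605813447055 -0.025973723275631976 0.03253742814703495
0.26 43 [0.5478 0.0007 0.2598] 0.5560356336352744 -0.02646716831655731 0.030581805055006444
deck ((0.5445129871368408, 0.001711093238554895), 0.08659955114126205)
```

Request:
carry_out([
  [0.001, 0.002, 0.01, -0.002, 0.002, 0],
  [0.001, 0.002, 0.022, -0.002, 0.002, 0],
  [0.001, 0.002, 0.034, -0.002, 0.002, 0],
  [0.001, 0.002, 0.042, -0.002, 0.002, 0],
  [0.001, 0.002, 0.045, -0.002, 0.002, 0],
])

```text
time: 4.3
tool_pos: [0.5417, -0.0044, 0.1753]
ee_rot: [3.141, 0.002, -0.101]
wrist_force: [0.4, 0.3, -0.7]
width: 0.0345
finger_force: 30.0
```

Request:
carry_out([
  [0, 0, 0.002, 0, 0, 0],
  [0, 0, 0.004, 0, 0, 0],
  [0, 0, 0.006, 0, 0, 0],
  [0, 0, 0.008, 0, 0, 0],
  [0, 0, 0.01, 0, 0, 0],
])

```text
time: 4.8
tool_pos: [0.5431, -0.0037, 0.1672]
ee_rot: [3.141, -0.002, -0.099]
wrist_force: [-0.3, 0.2, -1.5]
width: 0.0343
finger_force: 30.0
```

```bash
python3 - <<'E'
from h import *
s=snap("scene"); np.savez("scene1.npz",**s); delta(RD(-.1),np.array([.543,-.002,.1672]))
E
sed -i 's/((.197,.208).*(.197,.235))/((.142,.152),(.152,.164),(.142,.164))/; /^for zz/,/^    if/d' fit.py; python3 fit.py
```

```text
t 4.85 p [ 0.5428 -0.0036  0.1667] w 0.03425570667918661 F [-0.3901  0.4356 -2.0021] DELTA [0.0001, -0.0016, -0.0005, 0.001, -0.0006, 0.0011]
cam [ 1.1151 -0.3429  1.1699]
spindle 57 [0.5433 0.0015] res 0.0006795962731017628 z 0.08501618629179597 0.12538876202844695
sleeve0.142 24 [ 0.5438 -0.0008] res 0.0005654293752091148 z 0.14242358942642558 0.1517806629032646
sleeve0.152 31 [ 0.5437 -0.001 ] res 0.00115390926063752 z 0.1523349635893979 0.16320987129830516
sleeve0.142 55 [ 0.5437 -0.0009] res 0.0008258365612991252 z 0.14242358942642558 0.16320987129830516
deck ((0.5438070297241211, 6.214839231688529e-05), 0.08665769547224045)
```

Request:
carry_out([
  [0, -0.001, 0, 0, 0, 0],
  [0, -0.002, 0.001, 0, 0, 0],
  [0, -0.002, 0.004, 0, 0, 0],
  [0, -0.002, 0.007, 0, 0, 0],
  [0, -0.002, 0.01, 0, 0, 0],
])

```text
time: 5.35
tool_pos: [0.543, -0.0017, 0.1567]
ee_rot: [3.141, -0.001, -0.099]
wrist_force: [-0.2, 0.2, -1.1]
width: 0.0348
finger_force: 30.0
```

```bash
python3 - <<'E'
from h import *
delta(RD(-.1),np.array([.543,-.002,.1025]))
E
```

```text
t 5.35 p [ 0.543  -0.0017  0.1567] w 0.03476199508148253 F [-0.1779  0.174  -1.109 ] DELTA [-0.0, 0.0003, 0.0542, 0.0011, -0.0007, 0.0009]
```

Request:
carry_out([
  [0, 0, 0.004, 0, 0, 0],
  [0, 0, 0.008, 0, 0, 0],
  [0, 0, 0.012, 0, 0, 0],
  [0, 0, 0.016, 0, 0, 0],
  [0, 0, 0.02, 0, 0, 0],
])

```text
time: 5.85
tool_pos: [0.5431, -0.0018, 0.1367]
ee_rot: [3.141, -0.001, -0.099]
wrist_force: [0.5, 0.1, -0.1]
width: 0.0343
finger_force: 30.0
```

Request:
carry_out([
  [0, 0, 0.005, 0, 0, 0],
  [0, 0, 0.01, 0, 0, 0],
  [0, 0, 0.015, 0, 0, 0],
  [0, 0, 0.02, 0, 0, 0],
  [0, 0, 0.025, 0, 0, 0],
])

```text
time: 6.35
tool_pos: [0.5431, -0.0018, 0.1116]
ee_rot: [3.141, -0.001, -0.099]
wrist_force: [-0.3, -0.5, -1.0]
width: 0.0344
finger_force: 30.0
```

Request:
carry_out([
  [0, 0, 0.002, 0, 0, 0],
  [0, 0, 0.004, 0, 0, 0],
  [0, 0, 0.006, 0, 0, 0],
  [0, 0, 0.007, 0, 0, 0],
  [0, 0, 0.008, 0, 0, 0],
])

```text
time: 6.85
tool_pos: [0.5432, -0.0018, 0.1041]
ee_rot: [3.141, -0.001, -0.099]
wrist_force: [-0.6, 0.6, -2.3]
width: 0.0344
finger_force: 30.0
```

Request:
carry_out([
  [0, 0, 0.001, 0, 0, 0],
  [0, 0, 0.001, 0, 0, 0],
  [0, 0, 0.002, 0, 0, 0],
  [0, 0, 0.002, 0, 0, 0],
  [0, 0, 0.002, 0, 0, 0],
])

```text
time: 7.35
tool_pos: [0.5431, -0.0018, 0.1021]
ee_rot: [3.141, -0.001, -0.099]
wrist_force: [-0.8, 0.6, -1.1]
width: 0.0344
finger_force: 30.0
```

Request:
carry_out([
  [0, 0, 0.0005, 0, 0, 0],
  [0, 0, 0.001, 0, 0, 0],
  [0, 0, 0.0015, 0, 0, 0],
  [0, 0, 0.002, 0, 0, 0],
  [0, 0, 0.002, 0, 0, 0],
])

```text
time: 7.85
tool_pos: [0.5432, -0.0018, 0.101]
ee_rot: [3.141, -0.002, -0.099]
wrist_force: [-1.8, -0.4, 4.8]
width: 0.0347
finger_force: 30.0
```

```bash
cat > top.py <<'E'
from h import *
s=snap("scene"); P=cloud(s); x,y,z=[P[...,i] for i in range(3)]; r=np.hypot(x-.5433,y-.0014)
m=(r<.03)&(z>.076)&(z<.16); q=P[m]
out=(np.hypot(q[:,0]-.5433,q[:,1]-.0014)>.013); print(m.sum(),"sleeve z hist",np.histogram(q[out][:,2],bins=np.arange(.076,.16,.004)),"zmin",q[out][:,2].min())
o=get_obs();print(o["time"],o["wrist_force"],o["tool_pos"])
E
python3 top.py
```

```text
331 sleeve z hist (array([13,  7, 10, 10, 10,  9, 10, 16,  9, 17, 17, 17, 21, 35, 16,  6,  7,
       11,  9, 10]), array([0.076, 0.08 , 0.084, 0.088, 0.092, 0.096, 0.1  , 0.104, 0.108,
       0.112, 0.116, 0.12 , 0.124, 0.128, 0.132, 0.136, 0.14 , 0.144,
       0.148, 0.152, 0.156])) zmin 0.07609201147753324
7.9 [-2.8317 -0.7303  4.6482] [ 0.5433 -0.0018  0.101 ]
```

Contact: the vertical force has risen and the rim is at about 130 mm, so the sleeve is seated. I'll let go.

Request:
carry_out([
  [0, 0, 0, 0, 0, 0],
  [0, 0, 0, 0, 0, 0],
  [0, 0, 0, 0, 0, 0],
  [0, 0, 0, 0, 0, 0],
  [0, 0, 0, 0, 0, 0],
], jaw=0.6)

```text
time: 8.4
tool_pos: [0.5431, -0.0018, 0.0998]
ee_rot: [3.141, -0.001, -0.099]
wrist_force: [-0.4, -0.5, -0.4]
width: 0.0562
finger_force: 0.0
```

Request:
carry_out([
  [0, 0, -0.01, 0, 0, 0],
  [0, 0, -0.03, 0, 0, 0],
  [0, 0, -0.06, 0, 0, 0],
  [0, 0, -0.1, 0, 0, 0],
  [0, 0, -0.14, 0, 0, 0],
])

```text
time: 8.9
tool_pos: [0.5427, -0.0016, 0.2419]
ee_rot: [3.141, -0.001, -0.099]
wrist_force: [0.7, 0.0, -0.2]
width: 0.0561
finger_force: 0.0
```

```bash
python3 - <<'E'
from h import *
delta(RD(.03),np.array([.493,.296,.16]))
E
python3 top.py
```

```text
t 8.9 p [ 0.5427 -0.0016  0.2419] w 0.0561117634826693 F [ 0.6638  0.0147 -0.1934] DELTA [-0.079, -0.2913, 0.0815, 0.0011, -0.0008, -0.1291]
257 sleeve z hist (array([19, 14, 10,  6, 12, 11, 11, 11,  6, 14,  8,  6, 17, 42,  7,  0,  0,
        0,  0,  0]), array([0.076, 0.08 , 0.084, 0.088, 0.092, 0.096, 0.1  , 0.104, 0.108,
       0.112, 0.116, 0.12 , 0.124, 0.128, 0.132, 0.136, 0.14 , 0.144,
       0.148, 0.152, 0.156])) zmin 0.07602631227369964
8.95 [2.0742 0.402  4.1519] [ 0.5459 -0.0019  0.2508]
```

```bash
python3 - <<'E'
from h import *
s=snap("scene"); P=cloud(s); x,y,z=[P[...,i] for i in range(3)]
m=(z>.070)&(z<.085)&(abs(x-.55)<.04)&(abs(y-.297)<.04); print("head scene",m.sum(),cv2.minEnclosingCircle(P[m][:,:2].astype(np.float32)))
m=(z>.010)&(z<.085)&(abs(x-.55)<.04)&(abs(y-.297)<.04)
delta(RD(.03),np.array([.549,.2955,.15]))
E
```

```text
head scene 123 ((0.550739049911499, 0.3003137707710266), 0.022493286058306694)
t 9.0 p [ 0.5461 -0.0019  0.2486] w 0.056378171493272226 F [ 0.9364 -0.1568  0.726 ] DELTA [-0.028, -0.2963, 0.0979, 0.0021, -0.0155, -0.129]
```

Request:
carry_out([
  [-0.005, -0.045, 0.01, 0, 0, -0.02],
  [-0.01, -0.09, 0.03, 0, 0, -0.05],
  [-0.015, -0.135, 0.05, 0, 0, -0.08],
  [-0.02, -0.18, 0.07, 0, 0, -0.11],
  [-0.025, -0.225, 0.08, 0, 0, -0.129],
], jaw=0.85)

```text
time: 9.5
tool_pos: [0.5391, 0.226, 0.1574]
ee_rot: [3.139, 0.002, 0.031]
wrist_force: [0.3, -0.1, 0.1]
width: 0.08
finger_force: 0.0
```

```bash
python3 - <<'E'
from h import *
delta(RD(.03),np.array([.549,.297,.12]))
E
```

```text
t 9.5 p [0.5391 0.226  0.1574] w 0.08002071146309321 F [ 0.3477 -0.1167  0.1125] DELTA [0.0122, -0.0707, 0.0372, 0.0022, 0.0024, 0.0006]
```

Request:
carry_out([
  [0.004, -0.03, 0.01, 0, 0, 0],
  [0.008, -0.055, 0.02, 0, 0, 0],
  [0.012, -0.07, 0.037, 0, 0, 0],
  [0.012, -0.07, 0.037, 0, 0, 0],
  [0.012, -0.07, 0.037, 0, 0, 0],
])

```text
time: 10.0
tool_pos: [0.5499, 0.2945, 0.1221]
ee_rot: [3.139, 0.001, 0.03]
wrist_force: [-0.8, 0.2, -0.1]
width: 0.0803
finger_force: 0.0
```

```bash
python3 - <<'E'
from h import *
delta(RD(.03),np.array([.549,.297,.027]))
s=snap("scene"); cv2.imwrite("pics/g3.png",cv2.resize(s["img"][110:230,310:430,::-1],None,fx=4,fy=4,interpolation=cv2.INTER_CUBIC))
E
```

```text
t 10.0 p [0.5499 0.2945 0.1221] w 0.0802912319312414 F [-0.8456  0.1522 -0.121 ] DELTA [-0.0008, -0.0028, 0.0951, 0.0024, 0.0008, 0.0003]
```

View pics/g3.png

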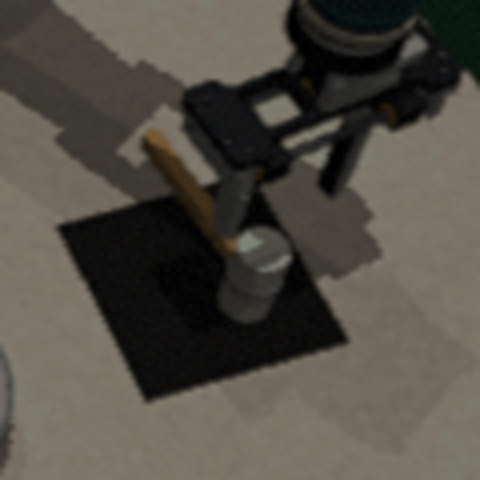

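The open fingers at (235,200) and (335,165) straddle the mallet head at (255,265), still above it. I'll go down around the head and close.

Request:
carry_out([
  [0, 0, 0.025, 0, 0, 0],
  [0, -0.001, 0.05, 0, 0, 0],
  [0, -0.001, 0.07, 0, 0, 0],
  [0, -0.001, 0.085, 0, 0, 0],
  [0, -0.001, 0.095, 0, 0, 0],
])

```text
time: 10.55
tool_pos: [0.5507, 0.2949, 0.0275]
ee_rot: [3.14, -0.001, 0.029]
wrist_force: [0.0, -0.4, 0.5]
width: 0.0802
finger_force: 0.0
```

Request:
carry_out([
  [0, 0, 0, 0, 0, 0],
  [0, 0, 0, 0, 0, 0],
  [0, 0, 0, 0, 0, 0],
  [0, 0, 0, 0, 0, 0],
  [0, 0, 0, 0, 0, 0],
], jaw=0.3)

```text
time: 11.05
tool_pos: [0.551, 0.2962, 0.0286]
ee_rot: [3.141, -0.002, 0.03]
wrist_force: [-0.4, 3.0, 1.9]
width: 0.0435
finger_force: 1.4
```

Request:
carry_out([
  [0, 0, 0, 0, 0, 0],
  [0, 0, 0, 0, 0, 0],
  [0, 0, 0, 0, 0, 0],
  [0, 0, -0.005, 0, 0, 0],
  [0, 0, -0.015, 0, 0, 0],
])

```text
time: 11.55
tool_pos: [0.5486, 0.2946, 0.0407]
ee_rot: [3.137, 0.004, 0.03]
wrist_force: [0.3, -0.7, -3.1]
width: 0.0395
finger_force: 30.0
```

Request:
carry_out([
  [0, 0, -0.02, 0, 0, 0],
  [0, 0, -0.05, 0, 0, 0],
  [0, 0, -0.085, 0, 0, 0],
  [0, 0, -0.12, 0, 0, 0],
  [0, 0, -0.14, 0, 0, 0],
])

```text
time: 12.05
tool_pos: [0.551, 0.2959, 0.1865]
ee_rot: [3.141, -0.005, 0.03]
wrist_force: [1.0, 0.8, -1.2]
width: 0.0394
finger_force: 30.0
```

```bash
python3 - <<'E'
from h import *
delta(RD(-.1),np.array([.484,.006,.17]))
s=snap("scene"); cv2.imwrite("pics/g4.png",cv2.resize(s["img"][80:230,270:420,::-1],None,fx=3.5,fy=3.5,interpolation=cv2.INTER_CUBIC))
E
```

```text
t 12.05 p [0.551  0.2959 0.1865] w 0.039399629570122635 F [ 0.9862  0.8265 -1.2242] DELTA [-0.0757, 0.2878, 0.0162, 0.0001, -0.0045, 0.1296]
```

View pics/g4.png

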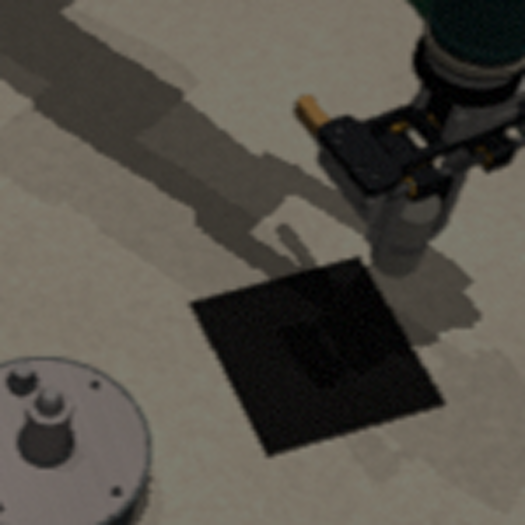

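The mallet is held upright by its head at (405,240), with the handle clear. I'll carry it over the pin.

Request:
carry_out([
  [-0.016, 0.045, 0, 0, 0, 0.02],
  [-0.032, 0.09, 0, 0, 0, 0.05],
  [-0.045, 0.135, 0, 0, 0, 0.08],
  [-0.058, 0.18, 0, 0, 0, 0.11],
  [-0.068, 0.225, 0, 0, 0, 0.13],
])

```text
time: 12.6
tool_pos: [0.4873, 0.0672, 0.1818]
ee_rot: [3.14, 0.001, -0.101]
wrist_force: [0.2, -0.6, -2.3]
width: 0.0397
finger_force: 30.0
```

```bash
python3 - <<'E'
from h import *
delta(RD(-.1),np.array([.484,.006,.17]))
E
```

```text
t 12.6 p [0.4873 0.0672 0.1818] w 0.03967369796519485 F [ 0.1786 -0.6354 -2.272 ] DELTA [0.0029, 0.0612, 0.0119, 0.002, 0.0012, -0.0007]
```

Request:
carry_out([
  [0.001, 0.03, 0.002, 0, 0, 0],
  [0.002, 0.055, 0.006, 0, 0, 0],
  [0.003, 0.061, 0.018, 0, 0, 0],
  [0.003, 0.061, 0.032, 0, 0, 0],
  [0.003, 0.061, 0.042, 0, 0, 0],
])

```text
time: 13.1
tool_pos: [0.4849, 0.0089, 0.1384]
ee_rot: [3.141, 0.003, -0.1]
wrist_force: [-0.0, -0.7, -2.7]
width: 0.0398
finger_force: 30.0
```

```bash
python3 - <<'E'
from h import *
delta(RD(-.1),np.array([.484,.006,.104]))
s=snap("scene"); cv2.imwrite("pics/g5.png",cv2.resize(s["img"][120:240,220:340,::-1],None,fx=4,fy=4,interpolation=cv2.INTER_CUBIC))
E
```

```text
t 13.1 p [0.4849 0.0089 0.1384] w 0.039773898556071996 F [-0.0424 -0.6672 -2.699 ] DELTA [-0.0005, 0.0029, 0.0344, 0.0003, 0.0026, 0.0004]
```

View pics/g5.png

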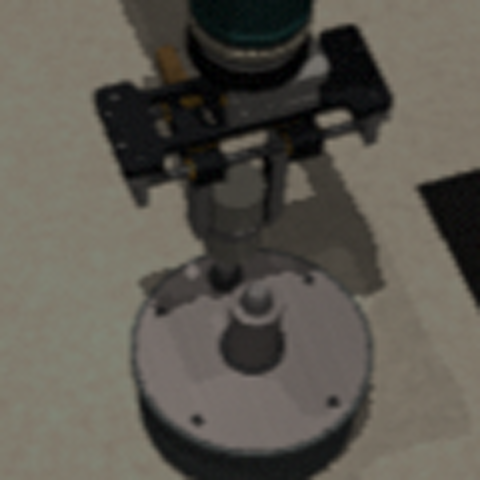

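The pin at (224,272) is directly below the mallet head at (236,220), and the sleeve is seated at (252,335). I'll press down.

Request:
carry_out([
  [0, 0.001, 0.008, 0, 0, 0],
  [0, 0.001, 0.014, 0, 0, 0],
  [0, 0.001, 0.018, 0, 0, 0],
  [0, 0.001, 0.021, 0, 0, 0],
  [0, 0.001, 0.024, 0, 0, 0],
])

```text
time: 13.65
tool_pos: [0.4862, 0.0071, 0.1171]
ee_rot: [3.141, -0.002, -0.1]
wrist_force: [-0.7, -0.9, -2.7]
width: 0.0399
finger_force: 30.0
```

Request:
carry_out([
  [0, 0, 0.002, 0, 0, 0],
  [0, 0, 0.004, 0, 0, 0],
  [0, 0, 0.006, 0, 0, 0],
  [0, 0, 0.008, 0, 0, 0],
  [0, 0, 0.01, 0, 0, 0],
])

```text
time: 14.15
tool_pos: [0.4864, 0.0071, 0.1095]
ee_rot: [3.141, -0.003, -0.1]
wrist_force: [-4.1, 1.3, 6.8]
width: 0.0399
finger_force: 30.0
```

Request:
carry_out([
  [0, 0, 0.002, 0, 0, 0],
  [0, 0, 0.003, 0, 0, 0],
  [0, 0, 0.004, 0, 0, 0],
  [0, 0, 0.005, 0, 0, 0],
  [0, 0, 0.006, 0, 0, 0],
])

```text
time: 14.65
tool_pos: [0.4865, 0.0071, 0.1044]
ee_rot: [3.141, -0.003, -0.1]
wrist_force: [-4.9, 0.8, 14.4]
width: 0.0397
finger_force: 30.0
```

Request:
carry_out([
  [0, 0, 0.001, 0, 0, 0],
  [0, 0, 0.001, 0, 0, 0],
  [0, 0, 0.002, 0, 0, 0],
  [0, 0, 0.002, 0, 0, 0],
  [0, 0, 0.002, 0, 0, 0],
])

```text
time: 15.15
tool_pos: [0.4867, 0.0071, 0.1043]
ee_rot: [3.141, -0.005, -0.1]
wrist_force: [-7.4, 1.2, 17.0]
width: 0.0391
finger_force: 30.0
```

The arm stopped 12 mm past contact with the force rising, so the pin is at its stop. I'll lift and check it.

Request:
carry_out([
  [0, 0, -0.008, 0, 0, 0],
  [0, 0, -0.025, 0, 0, 0],
  [0, -0.005, -0.045, 0, 0, 0],
  [0, -0.03, -0.07, 0, 0, 0],
  [0, -0.07, -0.085, 0, 0, 0],
])

```text
time: 15.65
tool_pos: [0.494, 0.0758, 0.1859]
ee_rot: [3.14, -0.004, -0.104]
wrist_force: [0.3, 0.2, -2.7]
width: 0.0396
finger_force: 30.0
```

Request:
carry_out([
  [0.01, -0.045, 0, 0, 0, -0.02],
  [0.02, -0.09, 0, 0, 0, -0.05],
  [0.03, -0.12, 0, 0, 0, -0.08],
  [0.03, -0.13, 0, 0, 0, -0.1],
  [0.03, -0.13, 0, 0, 0, -0.1],
])

```text
time: 16.15
tool_pos: [0.5355, 0.2041, 0.1829]
ee_rot: [3.14, 0.001, 0.002]
wrist_force: [0.2, -0.0, -3.5]
width: 0.0395
finger_force: 30.0
```

```bash
python3 - <<'E'
from h import *
for n_,c,sp in(("scene",(.4845,.0087),(.5433,.0014)),("top",(.481,.0085),(.541,0))):
    s=snap(n_); P=cloud(s); x,y,z=[P[...,i] for i in range(3)]
    m=(np.hypot(x-c[0],y-c[1])<.006)&(z<.12); print(n_,"pin z",m.sum(),np.median(z[m]),z[m].max())
    r=np.hypot(x-sp[0],y-sp[1]); d=(abs(r-.07)<.01)&(abs(z-.07)<.01); print("deck",np.median(z[d])); q=(r<.02)&(r>.013)&(z>.1)&(z<.15); print("sleeve top",np.percentile(z[q],[50,90,97]))
delta(RD(.03),np.array([.535,.285,.11]))
E
```

```text
scene pin z 11 0.07939835226009621 0.08262297325881823
deck 0.07109501769422107
sleeve top [0.1257 0.1316 0.1331]
top pin z 12 0.08160014700540197 0.08528712090547874
deck 0.07127711269145047
sleeve top [0.1295 0.1343 0.136 ]
t 16.25 p [0.5354 0.2021 0.1834] w 0.039673739256409005 F [ 1.0558 -0.6559 -2.7903] DELTA [-0.0005, -0.083, 0.0732, 0.0023, 0.0, -0.031]
```

The pin is down 12 mm (92 to 80) and the sleeve is still seated. Now I'll return the mallet to the mat.

Request:
carry_out([
  [0, -0.03, 0.005, 0, 0, -0.01],
  [0, -0.06, 0.02, 0, 0, -0.02],
  [0, -0.083, 0.045, 0, 0, -0.03],
  [0, -0.083, 0.08, 0, 0, -0.03],
  [0, -0.083, 0.11, 0, 0, -0.03],
])

```text
time: 16.75
tool_pos: [0.5356, 0.2848, 0.0727]
ee_rot: [3.14, -0.001, 0.029]
wrist_force: [0.3, -0.5, -2.9]
width: 0.0398
finger_force: 30.0
```

Request:
carry_out([
  [0, 0, 0.012, 0, 0, 0],
  [0, 0, 0.022, 0, 0, 0],
  [0, 0, 0.03, 0, 0, 0],
  [0, 0, 0.035, 0, 0, 0],
  [0, 0, 0.039, 0, 0, 0],
])

```text
time: 17.25
tool_pos: [0.5367, 0.286, 0.0357]
ee_rot: [3.141, -0.003, 0.03]
wrist_force: [0.1, -0.8, -2.8]
width: 0.0397
finger_force: 30.0
```

Request:
carry_out([
  [0, 0, 0.002, 0, 0, 0],
  [0, 0, 0.004, 0, 0, 0],
  [0, 0, 0.005, 0, 0, 0],
  [0, 0, 0.006, 0, 0, 0],
  [0, 0, 0.007, 0, 0, 0],
])

```text
time: 17.75
tool_pos: [0.5361, 0.2861, 0.0286]
ee_rot: [3.141, -0.002, 0.03]
wrist_force: [-1.2, -0.6, 4.2]
width: 0.0393
finger_force: 30.0
```

Request:
carry_out([
  [0, 0, 0.0005, 0, 0, 0],
  [0, 0, 0.001, 0, 0, 0],
  [0, 0, 0.0015, 0, 0, 0],
  [0, 0, 0.002, 0, 0, 0],
  [0, 0, 0.002, 0, 0, 0],
])

```text
time: 18.25
tool_pos: [0.5362, 0.2861, 0.0285]
ee_rot: [3.141, -0.002, 0.03]
wrist_force: [-4.8, -2.4, 9.1]
width: 0.0395
finger_force: 30.0
```

Resting on the mat. I'll release and retreat.

Request:
carry_out([
  [0, 0, -0.001, 0, 0, 0],
  [0, 0, -0.002, 0, 0, 0],
  [0, 0, -0.002, 0, 0, 0],
  [0, 0, -0.002, 0, 0, 0],
  [0, 0, -0.002, 0, 0, 0],
], jaw=0.85)

```text
time: 18.75
tool_pos: [0.5358, 0.2858, 0.0274]
ee_rot: [3.14, -0.0, 0.03]
wrist_force: [0.1, 0.4, -0.3]
width: 0.0765
finger_force: 0.0
```

Request:
carry_out([
  [0, 0, -0.015, 0, 0, 0],
  [0, 0, -0.04, 0, 0, 0],
  [0, 0, -0.08, 0, 0, 0],
  [0, 0, -0.12, 0, 0, 0],
  [0, 0, -0.16, 0, 0, 0],
])

```text
time: 19.25
tool_pos: [0.5356, 0.2861, 0.1905]
ee_rot: [3.141, -0.002, 0.03]
wrist_force: [0.3, 0.2, -0.6]
width: 0.0798
finger_force: 0.0
```

Request:
carry_out([
  [0, 0, -0.02, 0, 0, 0],
  [0, 0, -0.02, 0, 0, 0],
  [0, 0, -0.02, 0, 0, 0],
  [0, 0, -0.02, 0, 0, 0],
  [0, 0, -0.02, 0, 0, 0],
])

```text
time: 19.75
tool_pos: [0.5347, 0.2857, 0.2052]
ee_rot: [3.139, 0.003, 0.03]
wrist_force: [0.0, 0.4, 0.2]
width: 0.0798
finger_force: 0.0
```

```bash
python3 - <<'E'
from h import *
s=snap("scene"); cv2.imwrite("pics/g6.png",cv2.resize(s["img"][:,:,::-1],(768,576)))
print(get_obs())
E
```

```text
{'time': 19.8, 'joint_positions': array([ 0.398 ,  0.2165,  1.2242, -0.0014,  1.7045,  1.9388]), 'qvel': array([ 0.0011, -0.0024, -0.0095,  0.0023,  0.0034, -0.0004]), 'joint_torque': array([  0.009 , -39.851 , -30.5106,  -0.0173,  -0.0607,   0.0001]), 'tool_pos': array([0.5349, 0.2858, 0.2055]), 'ee_rot': array([3.139 , 0.0028, 0.0298]), 'wrist_force': array([ 0.2326, -0.1451,  0.3505]), 'wrist_torque': array([0.0456, 0.0566, 0.0331]), 'finger_force': 0.0, 'width': 0.07991123114735661}
```

View pics/g6.png

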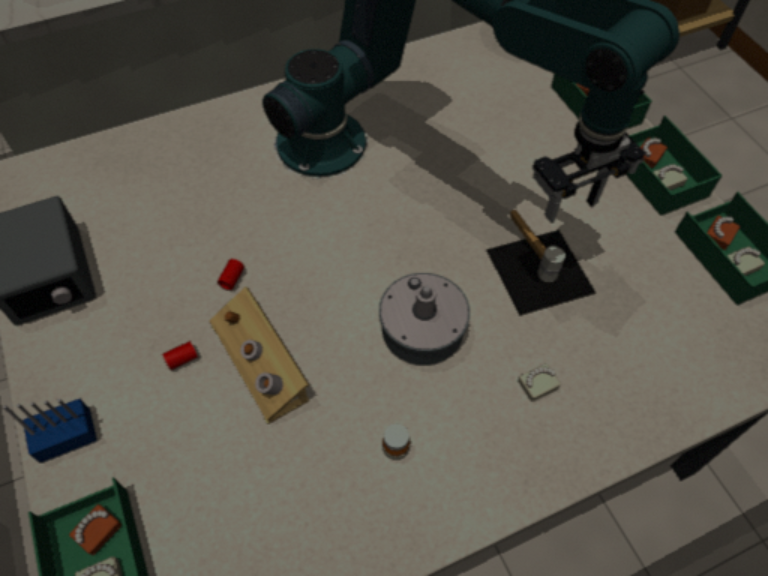

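The mallet stands on the mat at (551,265), the sleeve is on the spindle at (425,300), and the other sleeves, cast and jar look unmoved. Handing in.

```bash
python3 -c "
from bench import *
print(close_job())"
```

```text
the job is handed in; nothing more can be done
None
```

I handed the job in at about 20 s. The camera and force checks showed the long sleeve seated on the spindle shoulder, the lock pin driven about 12 mm down with the mallet, and the mallet back on the mat; the hand-in returned no verdict.

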